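Move the glass dropper over to the fresh bottle of vanilla extract

TASK

The clear little bottle of vanilla extract is used up and its glass dropper has to go over to the fresh amber bottle. Take the cork stopper out of the amber bottle and put it in the purple bowl; then draw the dropper out of the clear bottle and push it, pipette first, down into the neck of the amber bottle until its metal collar sits fully home on the rim. It is glass, so press gently; leave both bottles standing upright about where they are, and do not disturb the drinking glass, the jar or the lemon.

Things in the scene. Friction and masses are not known exactly. Their poses are not given: they have to be found in the camera images.
- amber_bottle: Fresh bottle: amber glass, 44 mm in diameter, loose, about 0.26 kg, closed by the cork at the start. Origin: centre of its underside; z points up out of the neck. Body up to 66 mm, sloping shoulder to 83 mm, then a neck 19 mm across (lip 22 mm) up to the rim at 104 mm.
- amber_bottle_rim (a point): Centre of the amber bottle's mouth at its rim, 104 mm above the underside. Bore 13 mm at the rim, 11.2 mm 3 mm down, 9.1 mm 23 mm down; wide below 23 mm. The dropper's bung binds about 5 mm before the collar meets the rim: from there it must be pushed, with a force that rises to 8 to 15 N; friction then holds it. A push of 20 to 25 N surely seats it and does no harm.
- clear_bottle: Used-up bottle: clear glass, the same outside shape and size as the amber one (44 mm across, rim at 104 mm), loose, about 0.16 kg; the dropper hangs in it at the start, its collar resting on the rim. Origin: centre of its underside, z up. Its neck is 12 mm wide inside, so the dropper lifts straight out without resistance.
- dropper: Glass dropper, 130 mm long, 30 g. Origin: centre of the underside of its metal collar; z points up to the bulb. Above: aluminium collar 24 mm across, z 0 to 12 mm, then black rubber bulb 16 mm across up to z = 46 mm, firm enough to be held by. Below: black rubber bung 10.6 mm across, z 0 to -15.5 mm, and glass pipette 6.8 mm thick with a slim round tip at z = -84 mm.
- dropper_bulb (a point): Point on the dropper's axis in the middle of the bulb, 30 mm above the underside of the collar: a good place to hold it (16 mm wide). The bulb spans from 18 mm below this point to 16 mm above it.
- dropper_tip (a point): Lower end of the pipette, on the axis, 84 mm below the underside of the collar.
- cork: Cork stopper of the amber bottle, 15 g. Origin: centre of the underside of its wooden head, z up (away from the cork shank) while it stands in the bottle. Head: turned wood, 25 mm across, 16 mm high. Shank: cork, 8.4 mm thick, 10 mm long, below the head. It sits loosely in the neck with its head on the rim and lifts straight out.
- cork_head (a point): Centre of the cork's wooden head, 8 mm above the head's underside: hold it here (25 mm wide).
- bowl: Purple plastic bowl, 137 mm across the rim, 57 mm high, loose, 90 g. Origin: centre of its underside, z up. Flat floor about 65 mm across, 2 mm above the underside; walls slope outwards.
- tea_glass: Small clear waisted drinking glass, 63 mm across, 87 mm high, loose, a bystander. Origin: centre of its underside.
- jar: Glass jar with a black lid, 63 mm across, 94 mm high, loose, a bystander. Origin: centre of its underside. It stands below the front of a wall cupboard (underside 0.46 m above the worktop, doors about 0.56 m ahead of the robot's base in the middle, 0.50 m at the left): swing the arm round on the near side of it.
- lemon: Lemon, 71 x 53 x 51 mm, loose, a bystander. Origin: centre of its underside.
Mind the look-alikes: they are no part of the job. There is more than one size of the cork; the job needs the smaller.

How it is judged:
By the outcome, as a careful person would: the job done as asked, in the order asked, and still so for the second after the job is handed in, with the robot touching nothing.
It also fails if it takes over 64 s, if anything falls off the work surface, if the arm or the gripper's body presses on something with over 40 N, if the wrist force passes 120 N, or if a joint passes its speed limit or range.

ROBOT

A 6-joint arm with a two-finger parallel gripper is mounted at the origin on a cart in front of the work surface, level with it; the furniture and walls round the work are solid. World frame = base frame: x ahead of the robot, y to its left, z up, the work surface at z = 0. Lengths are in m, angles in rad, forces in N, time in s.
With the tool pointing down it reaches from about 0.225 to 0.875 m from the base axis. Payload 3.4 kg.
Tool frame: the origin (TCP) lies on the front face of the gripper's body, between the roots of the fingers; the fingertips stand 73 mm ahead of it and the grasp point (between the pads) lies 54 mm ahead of it; z points along the fingers, y is the line along which they close (so a half turn about z gives the same grasp; the last joint's range is limited). The gripper opens to 85 mm and grips with 20 to 120 N. Pads are 22 mm wide; open, the fingers measure 114 mm over their backs; the gripper's body (76 mm by 85 mm) begins 54 mm behind the grasp point. The pads swing forward as they close: fully open they stand 13 mm farther back than shut.
Start: joints at [1.213, 0.276, 1.505, -0, 1.361, -0.121], TCP at [0.135, 0.559, 0.304] pointing down, gripper open.
Joint ranges: [-2.89, 2.89], [-0.75, 2.08], [0.22, 2.7], [-1.18, 4.32], [0.11, 2.71], [-2.7, 2.7]. Speed limits (rad/s): [2.57, 2.57, 3.14, 3.14, 3.14, 3.14].

INTERFACE

Orientations are given as a unit quaternion [w, x, y, z].
In Python, from cell import * gives the robot as it stands.
- The arm moves only by the tool drive_tool, never from a script. Its argument "increments" is a list of rows, each a list of 6 numbers: the shift along the tool's x, y, z in cm, then the turn, a rotation vector about the tool's x, y, z in rad. A call has 1 to 20 rows; each row shifts and turns the commanded pose from where the row before left it, along the tool's axes as they then stand; what a row does not reach is not made up. A row lasts 1/12 s, in which the tool goes at most 41.7 mm and 7.16 degrees, less where a joint would pass 70% of its speed; a pose out of reach is approached as far as the arm can. A call is refused whole if a number of a shift passes 4.17 or a number of a turn 0.125, either way. A call with a gripper value outside its range is refused whole. "jaw" is the gripper command: -1 is fully open, 1 is shut, values between are in proportion, set as the call begins (left out, the last holds). The fingers move at their own pace and stop on an object; "squeeze" is the grip in N (left out, the last holds). Time passes only in rows, so rows that do not move let the fingers close. It gives the time, the measured TCP pose, the force, the opening and the grip force at its end, in the units of the state.
- state(): the state, without advancing time (a new reading comes with each control period).
- snapshot(name): name is "scene" or "top"; returns the picture (384x512x3 uint8, blue, green, red); there is no depth.
- camera_params(name): a dict with "fx", "fy", "cx", "cy" (pixels), "dist_coeffs" ([k1, k2, p1, p2, k3] as OpenCV has them; the pictures are not rectified), "view" (4x4, takes a point from world to camera coordinates). Camera axes: x right, y down, z forward; pixel columns grow to the right and rows downward; lengths in m; the calibration is good to about 2 mm. A picture is of the moment at which its call begins. camera_params takes no time and is no camera call.
- finish_job(): hands the job in; it is judged then, once.
The state is a dict: "clock": time; "joint_positions": joint angles; "joint_velocities": joint speeds; "joint_torque": joint torques, N m; "position": TCP position; "tool_rot": TCP orientation; "contact_force": force on the tool from outside, world axes, zero at the start; "torque": the same for the moment, N m; "finger_gap": finger opening in m; "gripper_force": force on a finger pad.
Only numpy, scipy, OpenCV 4.12 (cv2) and the standard library are available. Lean on these libraries where they do the work, as an engineer would, in place of code of your own. Each camera call takes 0.05 s, during which the arm holds its last target. There are 200 camera calls.

## Working session

There is one attempt and no reset: what is moved stays moved. The work goes in short steps, Python scripts to look and compute and a tool call to move; the robot and the scene stay as the last step left them, time stands still between calls to the robot, and variables do not carry over. Pictures are saved under pics/ and viewed, at most 10 in all, crops included, and the job is handed in when it is done.

Besides the shell and the picture viewer there is one more tool, called as name(argument=value, ...) on one line, values as JSON. drive_tool: Moves the arm, as the interface text tells. Its arguments: {"type":"object","properties":{"increments":{"type":"array"},"jaw":{"type":"number"},"squeeze":{"type":"number"}},"required":["increments"]}

```bash
mkdir -p pics; ls; python3 - <<'E'
from cell import *
import cv2
for n in("scene","top"):
    im=snapshot(n);cv2.imwrite(f"pics/{n}0.png",im)
    print(n,camera_params(n))
s=state();print(s)
E
```

```text
pics
scene {'fx': 379.58342234406115, 'fy': 379.58342234406115, 'cx': 256.05907998623593, 'cy': 190.12354375090538, 'dist_coeffs': array([0.01547683, 0.        , 0.        , 0.        , 0.        ]), 'view': array([[-0.48065995, -0.87675801, -0.01616819,  0.25888249],
       [-0.46984566,  0.27306102, -0.83945383,  0.33534809],
       [ 0.74041277, -0.39589528, -0.54319044,  0.52445605],
       [ 0.        ,  0.        ,  0.        ,  1.        ]])}
top {'fx': 413.6866913663879, 'fy': 413.6866913663879, 'cx': 253.49541759640974, 'cy': 194.88111568213714, 'dist_coeffs': array([-0.04062047,  0.        ,  0.        ,  0.        ,  0.        ]), 'view': array([[ 0.02313064, -0.99956886, -0.01808507,  0.00120756],
       [-0.98497711, -0.01968898, -0.17155882,  0.54868488],
       [ 0.17112878,  0.02178164, -0.98500787,  0.98605111],
       [ 0.        ,  0.        ,  0.        ,  1.        ]])}
{'clock': 0.1, 'joint_positions': array([ 1.21299600e+00,  2.76552498e-01,  1.50597750e+00,  4.32993541e-06,
        1.36069707e+00, -1.20970674e-01]), 'joint_velocities': array([ 0.00110547, -0.00151593, -0.00227348,  0.00171995,  0.00203671,
        0.00153774]), 'joint_torque': array([ 2.08983110e-03, -4.17703307e+01, -2.46403348e+01,  1.25892188e-04,
        5.82224675e-03, -8.10280056e-06]), 'position': array([0.13477724, 0.55863716, 0.30312585]), 'tool_rot': array([-1.95821416e-04,  1.18138696e-01,  9.92996768e-01, -7.93402928e-04]), 'contact_force': array([-0.47272523, -0.85072441,  0.59197494]), 'torque': array([0.03654883, 0.01886441, 0.04007643]), 'gripper_force': 0.0, 'finger_gap': 0.08511391243417683}
```

View pics/scene0.png

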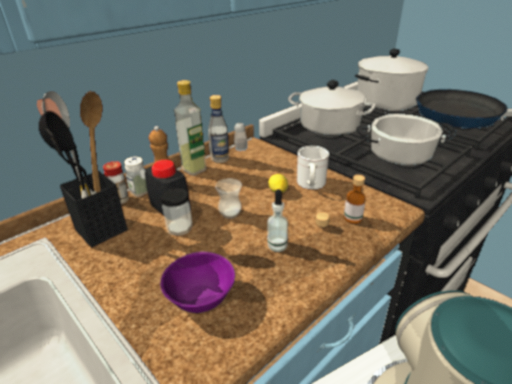

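View pics/top0.png

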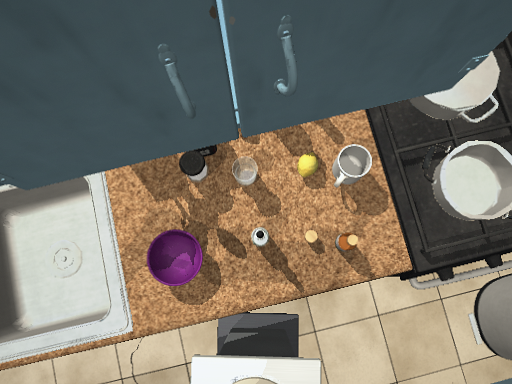

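The scene view shows the clear bottle with its dropper at (277,225), the amber bottle with its cork at (356,200), a loose cork at (322,217), the bowl at (198,282), the glass at (229,197), the jar at (177,215) and the lemon at (277,182). In the top view, the bulb is at (260,233), the amber cork at (352,240), the loose cork at (311,237) and the bowl at (175,257).

There are two cork candidates: the one on the amber bottle (top 352,240) and the loose one (top 311,237). The description fits the one standing in the amber bottle. I'll check its size in a crop and in metres.

```bash
cat > h.py <<'E'
from cell import *
import cv2, numpy as np
def ray(n,uv):
    p=camera_params(n);K=np.array([[p['fx'],0,p['cx']],[0,p['fy'],p['cy']],[0,0,1]])
    x=cv2.undistortPoints(np.array([[uv]],float),K,np.array(p['dist_coeffs']))[0,0]
    R=p['view'][:3,:3];t=p['view'][:3,3]
    d=R.T@np.array([x[0],x[1],1]);return -R.T@t,d/np.linalg.norm(d)
def plane(n,uv,z):
    o,d=ray(n,uv);return o+d*(z-o[2])/d[2]
def two(a,b):
    (o,d),(p,e)=ray("scene",a),ray("top",b)
    s=np.linalg.lstsq(np.c_[d,-e],p-o,rcond=None)[0]
    A,B=o+s[0]*d,p+s[1]*e
    return (A+B)/2,np.linalg.norm(A-B)
def pix(n,P):
    p=camera_params(n);K=np.array([[p['fx'],0,p['cx']],[0,p['fy'],p['cy']],[0,0,1]])
    V=p['view'];return cv2.projectPoints(np.array([P],float),cv2.Rodrigues(V[:3,:3])[0],V[:3,3],K,np.array(p['dist_coeffs']))[0].ravel()
E
python3 - <<'E'
from h import *
s=cv2.imread("pics/scene0.png");t=cv2.imread("pics/top0.png")
z=lambda im,x,y,w,h,k:cv2.resize(im[y:y+h,x:x+w],None,fx=k,fy=k,interpolation=cv2.INTER_CUBIC)
a=z(s,255,165,130,95,6);b=z(t,245,215,130,50,6)
cv2.imwrite("pics/crop1.png",cv2.resize(np.vstack([z(s,255,170,130,85,6)[:, :],])[:300*2,:],None,fx=1,fy=1))
cv2.imwrite("pics/crop2.png",b)
def blobs(im,lo,hi,roi,nm):
    m=cv2.inRange(cv2.cvtColor(im,cv2.COLOR_BGR2HSV),lo,hi);k=np.zeros_like(m);x,y,w,h=roi;k[y:y+h,x:x+w]=m[y:y+h,x:x+w]
    n,_,st,c=cv2.connectedComponentsWithStats(k)
    for i in range(1,n):
        if st[i,4]>12:print(nm,st[i],c[i].round(1))
blobs(s,(135,80,40),(165,255,255),(130,230,130,90),"bowl s")
blobs(t,(135,80,40),(165,255,255),(120,210,110,90),"bowl t")
blobs(t,(0,0,0),(180,255,50),(245,220,30,30),"bulb t")
blobs(s,(0,0,0),(180,255,50),(262,180,30,35),"bulb s")
blobs(t,(10,60,170),(25,170,255),(300,225,65,30),"cork t")
blobs(s,(10,60,170),(25,170,255),(310,170,60,55),"cork s")
E
```

```text
bowl s [ 161  252   74   61 3394] [197.9 281. ]
bowl t [ 147  230   56   56 2465] [174.4 257.3]
bulb t [257 231   7   7  38] [259.9 234.1]
bulb s [276 191   6  13  65] [278.2 196.9]
cork t [300 225  48  20 366] [317.3 231.5]
cork t [346 225   7   7  22] [349.6 228.8]
cork t [319 234   9   9  20] [322.5 237.8]
cork t [346 234  19  20 183] [356.4 241.5]
cork t [327 239   4   6  15] [328.4 241.1]
cork t [325 246   4   6  13] [325.8 248.5]
cork t [300 248  16   7  42] [307.  251.4]
cork t [335 249   5   6  15] [336.4 251.9]
cork s [327 171  21   9  73] [334.5 175.2]
cork s [353 175  12  10  79] [357.9 178.8]
cork s [364 186   6  31 141] [366.9 201.7]
cork s [310 191  37  34 752] [324.3 208. ]
```

View pics/crop1.png

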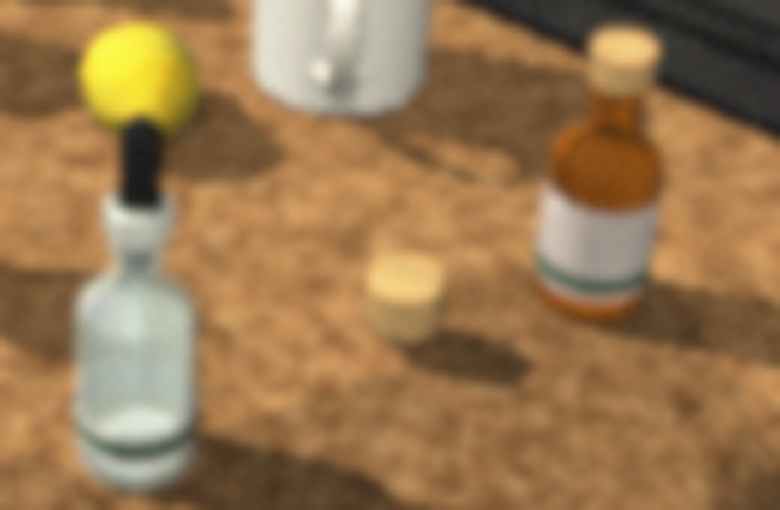

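View pics/crop2.png

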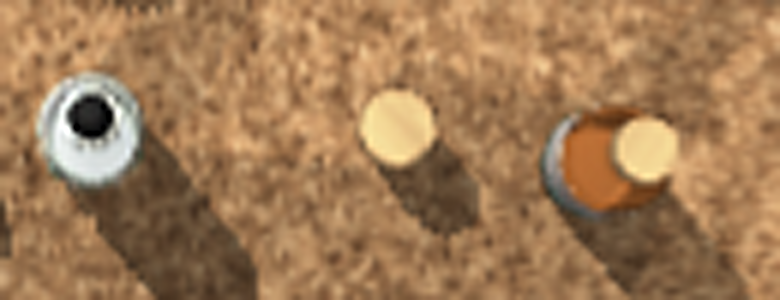

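The crops confirm the choice. The cork on the amber bottle (top 352,239, scene 359,178) is narrower, about 11 px although it is closer to the camera. The loose one (top 311,236) is about 12.7 px wide at table height, so it is the bigger look-alike.

```bash
python3 - <<'E'
from h import *
c=lambda x,y,ox,oy:((x+.5)/6-.5+ox,(y+.5)/6-.5+oy)
S=lambda x,y:c(x,y,255,170)
T=lambda x,y:c(x,y,245,215)
print("cork2",two(S(626,47),T(646,149)),"top",plane("top",T(646,149),.12),"scene",plane("scene",S(626,47),.12))
print("cork diam",np.linalg.norm(plane("top",T(613,149),.12)-plane("top",T(679,149),.12)),"loose",np.linalg.norm(plane("top",T(360,127),.026)-plane("top",T(436,127),.026)))
print("bulb2",two(S(143,128),T(91,116)),"top",plane("top",T(91,116),.149))
# bulb mid silhouette in scene: rows top 118 ..203 visible
print("bulb scene",plane("scene",S(141,165),.133))
# body bottoms in scene: axis base centre pixel guess vs prediction
for n,xy in(("amber",plane("top",T(646,149),.12)),("clear",plane("top",T(91,116),.149))):
    for z in(0,.066,.104):
        P=[xy[0],xy[1],z];u=pix("scene",P);print(n,z,"scenecrop",((u-[255,170]+.5)*6-.5).round(0),"topcrop",((pix("top",P)-[245,215]+.5)*6-.5).round(0))
# bowl rim: top mask ellipse -> z .057
im=cv2.imread("pics/top0.png")
m=cv2.inRange(cv2.cvtColor(im,cv2.COLOR_BGR2HSV),(135,80,40),(165,255,255))
cn=max(cv2.findContours(m,0,1)[0],key=cv2.contourArea);e=cv2.fitEllipse(cn);print("bowl",e,plane("top",e[0],.057))
ims=cv2.imread("pics/scene0.png")
for nm,uv in(("lemon t",(308,165)),("glass t",(245,171)),("jar t",(193,165)),("loose t",(311,236))):print(nm,plane("top",uv,.05 if nm!="loose t" else .02))
E
```

```text
cork2 (array([ 0.43784775, -0.21557781,  0.11892329]), np.float64(0.00038760175068645365)) top [ 0.4376456  -0.21549132  0.12      ] scene [ 0.436652   -0.21407569  0.12      ]
cork diam 0.025024725902229712 loose 0.03169646419285005
bulb2 (array([ 0.44420735, -0.00420618,  0.14746875]), np.float64(0.002068455673243793)) top [ 0.44350685 -0.00507093  0.149     ]
bulb scene [ 0.44417901 -0.00244175  0.133     ]
amber 0 scenecrop [589. 296.] topcrop [585. 167.]
amber 0.066 scenecrop [609. 163.] topcrop [617. 158.]
amber 0.104 scenecrop [622.  81.] topcrop [637. 152.]
clear 0 scenecrop [143. 458.] topcrop [ 92. 143.]
clear 0.066 scenecrop [145. 318.] topcrop [ 92. 132.]
clear 0.104 scenecrop [147. 232.] topcrop [ 91. 125.]
bowl ((174.41455078125, 257.31494140625), (54.16154861450195, 56.09816360473633), 34.63673782348633) [0.38937089 0.20107092 0.057     ]
lemon t [ 0.62723928 -0.1225843   0.05      ]
glass t [0.60869308 0.03579461 0.05      ]
jar t [0.62183982 0.16801489 0.05      ]
loose t [ 0.45110255 -0.13360363  0.02      ]
```

drive_tool(increments=[[0,0,0,0,0,-0.118],[0,0,0,0,0,-0.119],[-1.3,-3.35,0,0,0,0],[-1.3,-3.35,0,0,0,0],[-1.3,-3.35,0,0,0,0],[-1.3,-3.35,0,0,0,0],[-1.3,-3.35,0,0,0,0],[-1.3,-3.35,0,0,0,0],[-1.3,-3.35,0,0,0,0],[-1.3,-3.35,0,0,0,0],[-1.3,-3.35,0,0,0,0],[-1.3,-3.35,0,0,0,0],[-1.3,-3.35,0,0,0,0],[-1.3,-3.35,0,0,0,0],[-1.3,-3.35,0,0,0,0],[-1.3,-3.35,0,0,0,0],[-1.3,-3.35,0,0,0,0],[-1.3,-3.35,0,0,0,0],[-1.3,-3.35,0,0,0,0],[0,0,0,0,0,0]], jaw=-1, squeeze=25)

```text
clock: 1.77
position: [0.3585, -0.016, 0.304]
tool_rot: [0.001, 0.003, 1.0, -0.002]
contact_force: [0.8, 0.2, -0.3]
finger_gap: 0.0855
gripper_force: 0.0
```

drive_tool(increments=[[-1.3,-3.3,0,0,0,0],[-1.3,-3.3,0,0,0,0],[-1.3,-3.3,0,0,0,0],[-1.3,-3.3,0,0,0,0],[-1.3,-3.3,0,0,0,0],[-1.35,-3.4,0,0,0,0],[0,0,3,0,0,0],[0,0,3,0,0,0],[0,0,2,0,0,0],[0,0,0,0,0,0],[0,0,0,0,0,0]])

```text
clock: 2.68
position: [0.4341, -0.2088, 0.223]
tool_rot: [-0.001, -0.0, 1.0, 0.001]
contact_force: [0.5, -0.3, -0.4]
finger_gap: 0.0854
gripper_force: 0.0
```

```bash
python3 - <<'E'
from h import *
s=state();print(s['position'],s['tool_rot'])
a=snapshot("scene");b=snapshot("top")
z=lambda im,x,y,w,h,k:cv2.resize(im[y:y+h,x:x+w],None,fx=k,fy=k,interpolation=cv2.INTER_CUBIC)
cv2.imwrite("pics/m1.png",np.hstack([z(a,310,130,100,140,4),z(b,300,180,100,140,4)]))
E
```

```text
[ 0.43407752 -0.20876336  0.22304901] [-1.26420830e-03 -2.09668306e-04  9.99998716e-01  9.61737240e-04]
```

View pics/m1.png

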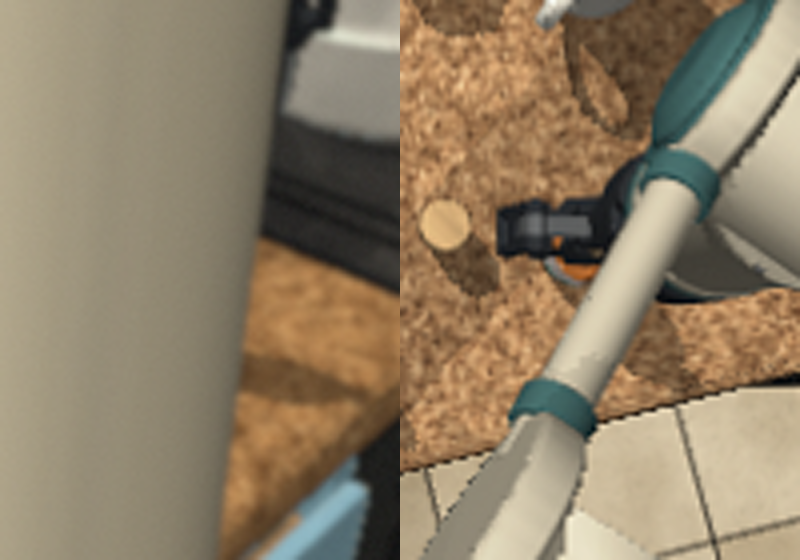

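The arm hides the amber bottle in the scene view. In the top view the left finger is clear of the loose cork (left of it at about 445,225 in the crop).

drive_tool(increments=[[-0.3,-0.6,1.5,0,0,0],[0,0,1.5,0,0,0],[0,0,1.5,0,0,0],[0,0,1.1,0,0,0],[0,0,0,0,0,0],[0,0,0,0,0,0]])

```text
clock: 3.28
position: [0.4382, -0.2156, 0.1691]
tool_rot: [0.001, -0.0, 1.0, -0.001]
contact_force: [-1.0, 0.9, -0.2]
finger_gap: 0.0856
gripper_force: 0.0
```

drive_tool(increments=[[0,0,0,0,0,0],[0,0,0,0,0,0],[0,0,0,0,0,0],[0,0,0,0,0,0],[0,0,0,0,0,0],[0,0,0,0,0,0],[0,0,0,0,0,0],[0,0,0,0,0,0],[0,0,0,0,0,0],[0,0,0,0,0,0],[0,0,0,0,0,0],[0,0,0,0,0,0]], jaw=1, squeeze=25)

```text
clock: 4.28
position: [0.4378, -0.2155, 0.1682]
tool_rot: [0.0, -0.0, 1.0, -0.0]
contact_force: [-0.5, 1.2, 5.4]
finger_gap: 0.0238
gripper_force: 24.6
```

drive_tool(increments=[[0,0,-0.3,0,0,0],[0,0,-0.5,0,0,0],[0,0,-0.8,0,0,0],[0,0,-1.5,0,0,0],[0,0,-2.5,0,0,0],[0,0,-3.5,0,0,0],[0,0,-3.5,0,0,0],[0,0,0,0,0,0]])

```text
clock: 4.95
position: [0.4403, -0.2173, 0.3011]
tool_rot: [0.006, -0.0, 1.0, -0.004]
contact_force: [1.0, -1.1, -0.0]
finger_gap: 0.0242
gripper_force: 24.6
```

drive_tool(increments=[[0.4,2,0,0,0,0],[0.4,3.3,0,0,0,0],[0.4,3.3,0,0,0,0],[0.4,3.3,0,0,0,0],[0.4,3.3,0,0,0,0],[0.4,3.3,0,0,0,0],[0.4,3.3,0,0,0,0],[0.4,3.3,0,0,0,0],[0.4,3.3,0,0,0,0],[0.4,3.3,0,0,0,0],[0.4,3.3,0,0,0,0],[0.4,3.3,0,0,0,0],[0.3,3.3,0,0,0,0],[0,0,0,0,0,0],[0,0,0,0,0,0],[0,0,0,0,0,0]])

```text
clock: 6.28
position: [0.3863, 0.2002, 0.2938]
tool_rot: [-0.0, -0.001, 1.0, -0.0]
contact_force: [0.9, 0.3, -0.9]
finger_gap: 0.0241
gripper_force: 24.7
```

```bash
python3 - <<'E'
from h import *
s=state();print(s['position'],s['tool_rot'],s['finger_gap'])
a=snapshot("scene");b=snapshot("top")
cv2.imwrite("pics/s2.png",a);cv2.imwrite("pics/t2.png",b)
z=lambda im,x,y,w,h,k:cv2.resize(im[y:y+h,x:x+w],None,fx=k,fy=k,interpolation=cv2.INTER_CUBIC)
cv2.imwrite("pics/m2.png",np.vstack([z(a,255,170,130,60,6)[:360],z(b,245,215,130,40,6)]))
E
```

```text
[0.3862518  0.20016358 0.2937865 ] [-1.47874357e-04 -5.61603251e-04  9.99999710e-01 -4.92523341e-04] 0.02406340697756369
```

View pics/m2.png

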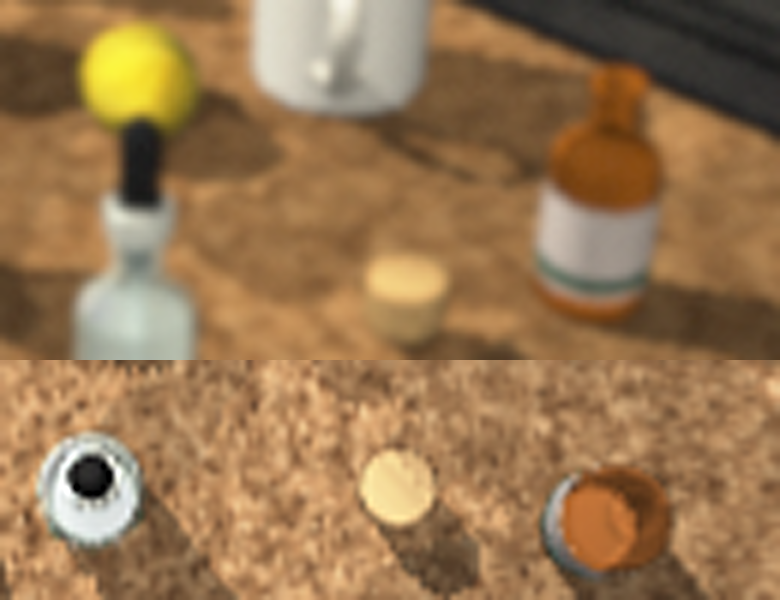

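The cork is out and the amber bottle hasn't moved: in the scene crop its rim is at (620,75), with an open neck. The clear bottle is unchanged. Next I lower the cork into the bowl.

drive_tool(increments=[[-0.3,0,2.5,0,0,0],[0,0,2.5,0,0,0],[0,0,2.5,0,0,0],[0,0,2.5,0,0,0],[0,0,2.5,0,0,0],[0,0,2.5,0,0,0],[0,0,2,0,0,0],[0,0,1.5,0,0,0],[0,0,1,0,0,0],[0,0,0,0,0,0],[0,0,0,0,0,0]])

```text
clock: 7.3
position: [0.3897, 0.1995, 0.0987]
tool_rot: [-0.001, 0.001, 1.0, -0.0]
contact_force: [-1.1, -0.1, -0.2]
finger_gap: 0.0235
gripper_force: 24.7
```

drive_tool(increments=[[0,0,0,0,0,0],[0,0,0,0,0,0],[0,0,0,0,0,0],[0,0,0,0,0,0],[0,0,0,0,0,0],[0,0,-0.5,0,0,0],[0,0,-1.5,0,0,0],[0,0,-3,0,0,0],[0,0,-3.5,0,0,0],[0,0,-3.5,0,0,0],[0,0,-3.5,0,0,0],[0,0,-3.5,0,0,0],[0,0,0,0,0,0]], jaw=0)

```text
clock: 8.38
position: [0.3924, 0.2017, 0.2961]
tool_rot: [0.007, -0.0, 1.0, 0.002]
contact_force: [0.7, -0.0, -0.2]
finger_gap: 0.0427
gripper_force: 0.0
```

drive_tool(increments=[[-0.8,-2.9,0,0,0,0],[-0.8,-2.9,0,0,0,0],[-0.8,-2.9,0,0,0,0],[-0.8,-2.9,0,0,0,0],[-0.8,-2.9,0,0,0,0],[-0.8,-2.9,0,0,0,0],[-0.6,-3,0,0,0,0],[0,0,1.5,0,0,0],[0,0,1.5,0,0,0],[0,0,0,0,0,0],[0,0,0,0,0,0]])

```text
clock: 9.3
position: [0.4428, -0.0034, 0.2584]
tool_rot: [-0.001, 0.0, 1.0, 0.0]
contact_force: [0.3, -0.0, 0.5]
finger_gap: 0.0426
gripper_force: 0.0
```

```bash
python3 - <<'E'
from h import *
s=state();print(s['position'],s['tool_rot'],s['finger_gap'])
b=snapshot("top");a=snapshot("scene")
z=lambda im,x,y,w,h,k:cv2.resize(im[y:y+h,x:x+w],None,fx=k,fy=k,interpolation=cv2.INTER_CUBIC)
cv2.imwrite("pics/m3.png",np.hstack([z(b,130,200,190,140,2.5),z(a,150,140,180,200,1.75)]))
E
```

```text
[ 0.44282181 -0.00341457  0.25836437] [-1.07866287e-03  5.29431975e-06  9.99999387e-01  2.49627392e-04] 0.042618602974820424
```

View pics/m3.png

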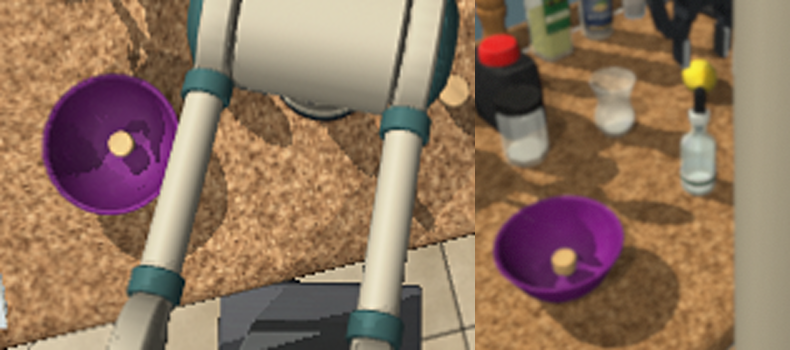

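The cork lies in the bowl (top crop 120,143), and the fingers are above the dropper bulb. I descend and grip the bulb.

drive_tool(increments=[[-0.1,0,1.5,0,0,0],[0,0,1.5,0,0,0],[0,0,1.5,0,0,0],[0,0,1.5,0,0,0],[0,0,1,0,0,0],[0,0,0,0,0,0],[0,0,0,0,0,0]])

```text
clock: 9.98
position: [0.4448, -0.0031, 0.1894]
tool_rot: [0.0, -0.001, 1.0, -0.0]
contact_force: [0.7, 0.3, 0.3]
finger_gap: 0.0426
gripper_force: 0.0
```

drive_tool(increments=[[0,0,0,0,0,0],[0,0,0,0,0,0],[0,0,0,0,0,0],[0,0,0,0,0,0],[0,0,0,0,0,0],[0,0,0,0,0,0],[0,0,0,0,0,0],[0,0,0,0,0,0],[0,0,0,0,0,0]], jaw=1, squeeze=50)

```text
clock: 10.73
position: [0.4453, -0.0034, 0.1901]
tool_rot: [0.001, 0.0, 1.0, 0.0]
contact_force: [-0.5, 1.7, 7.0]
finger_gap: 0.0146
gripper_force: 48.7
```

drive_tool(increments=[[0,0,-0.4,0,0,0],[0,0,-0.8,0,0,0],[0,0,-1.2,0,0,0],[0,0,-1.5,0,0,0],[0,0,-1.5,0,0,0],[0,0,-1.5,0,0,0],[0,0,-1.5,0,0,0],[0,0,-1.5,0,0,0],[0,0,-1.5,0,0,0],[0,0,-1.5,0,0,0],[0,0,-1,0,0,0],[0,0,0,0,0,0],[0,0,0,0,0,0]])

```text
clock: 11.82
position: [0.4445, -0.0035, 0.3282]
tool_rot: [0.0, -0.0, 1.0, -0.0]
contact_force: [0.3, -0.5, -0.6]
finger_gap: 0.0149
gripper_force: 48.7
```

```bash
python3 - <<'E'
from h import *
s=state();print(s['position'],s['tool_rot'],s['finger_gap'])
a=snapshot("scene");cv2.imwrite("pics/s4.png",a)
cv2.imwrite("pics/m4.png",cv2.resize(a[110:260,210:330],None,fx=4,fy=4,interpolation=cv2.INTER_CUBIC))
E
```

```text
[ 0.44446537 -0.0034922   0.32817927] [ 3.96848827e-04 -8.82083511e-05  9.99999916e-01 -6.01731280e-05] 0.014860085300631886
```

View pics/m4.png

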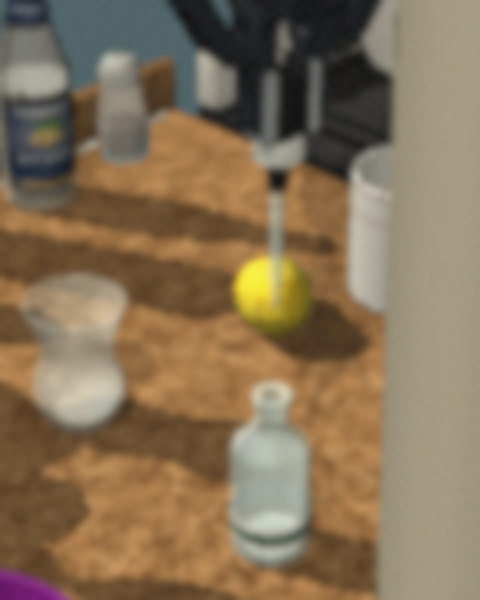

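The dropper is held and out of the clear bottle: its tip is at crop (275,312), the bung at (277,178), and the clear bottle still stands at (270,500). I check its tilt and offset.

```bash
python3 - <<'E'
from h import *
f=lambda P:((pix("scene",P)-[210,110]+.5)*4-.5).round(1)
for x,y,z in((.4445,-.0035,.1587),(.4445,-.0035,.235),(.4445,-.0035,.104),(.4445,-.0035,0.0)):print(z,f((x,y,z)),f((x+.003,y,z)))
# rim of clear bottle vs. prediction, and amber rim from s2
print(plane("scene",(270/4+210-.4,398/4+110-.4),.104))
print(plane("scene",((620+.5)/6-.5+255,(76+.5)/6-.5+170),.104))
a=cv2.imread("pics/s4.png")[150:190,262:292]
for r in (4,8,12,16,20,24,28,32,36):
    print(150+r,a[r,10:25].mean(1).astype(int))
E
```

```text
0.1587 [276.1 306.8] [273.  304.1]
0.235 [278.7 172.2] [275.4 169.7]
0.104 [274.4 394.7] [271.4 391.8]
0.0 [271.5 545. ] [268.8 542. ]
[4.43241643e-01 2.88271544e-05 1.04000000e-01]
[ 0.4405054  -0.21720688  0.104     ]
154 [133 133 130 122 103  65  32  24  31  58  94 119 123 113 100]
158 [122 121 120 118 116 121 120 112 108 111 119 120 112 103 100]
162 [126 122 120 118 125 142 153 149 136 128 127 128 123 114 105]
166 [ 86  92  95  98 112 132 146 141 128 118 117 121 120 121 115]
170 [ 94  88  89  89  99 122 137 132 113  89  78  77  75  76  74]
174 [129 139 150 156 161 164 163 154 141 127 120 117 115 115 113]
178 [184 186 186 185 186 188 181 168 157 149 134 115 100  92  94]
182 [179 179 177 176 177 180 170 155 139 123 108  96  89  85  82]
186 [156 152 144 142 145 145 142 133 119 107  97  93  89  83  76]
```

drive_tool(increments=[[0.1,-1.5,0,0,0,0],[0.1,-2.5,0,0,0,0],[0.1,-2.5,0,0,0,0],[0.1,-2.5,0,0,0,0],[0.1,-2.5,0,0,0,0],[0.1,-2.5,0,0,0,0],[0,-2.5,0,0,0,0],[0,-2.5,0,0,0,0],[0,-1.5,0,0,0,0],[0,-0.7,0,0,0,0],[0,0,0,0,0,0],[0,0,0,0,0,0],[0,0,0,0,0,0]])

```text
clock: 12.95
position: [0.4383, -0.2143, 0.3274]
tool_rot: [-0.0, -0.0, 1.0, 0.001]
contact_force: [-0.5, -0.8, -0.3]
finger_gap: 0.0148
gripper_force: 48.8
```

```bash
python3 - <<'E'
from h import *
s=state();print(s['position'],s['tool_rot'],s['contact_force'],s['finger_gap'])
a=snapshot("scene");b=snapshot("top")
z=lambda im,x,y,w,h,k:cv2.resize(im[y:y+h,x:x+w],None,fx=k,fy=k,interpolation=cv2.INTER_CUBIC)
cv2.imwrite("pics/m5.png",np.hstack([z(a,310,120,90,110,5),z(b,310,200,70,110,5)]))
E
```

```text
[ 0.43832227 -0.21433075  0.32742965] [-4.26328126e-04 -4.51894535e-04  9.99999519e-01  7.58467720e-04] [-0.52546854 -0.81312943 -0.25798023] 0.014809955962227807
```

View pics/m5.png

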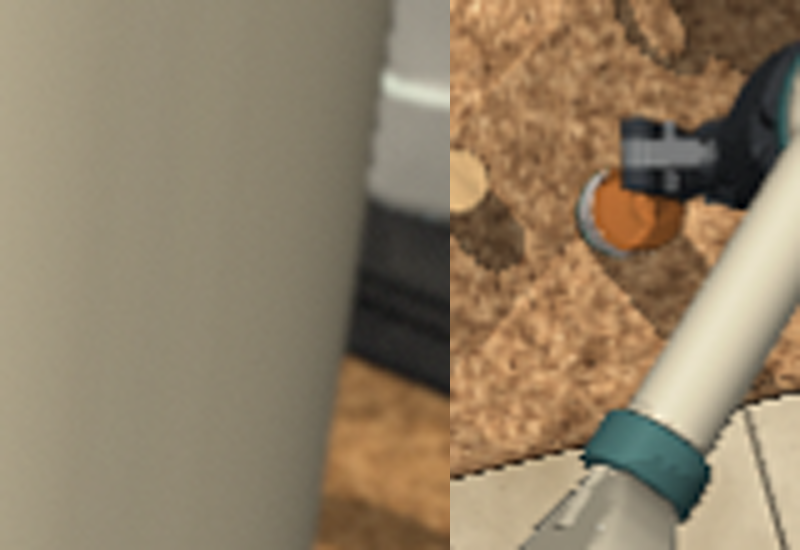

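The arm hides the neck in both views, so I insert by force feedback.

drive_tool(increments=[[-0.05,-0.1,1,0,0,0],[0,0,1.5,0,0,0],[0,0,1.5,0,0,0],[0,0,0.7,0,0,0],[0,0,0,0,0,0],[0,0,0.4,0,0,0],[0,0,0.4,0,0,0],[0,0,0.4,0,0,0],[0,0,0.4,0,0,0],[0,0,0,0,0,0],[0,0,0,0,0,0]])

```text
clock: 13.97
position: [0.439, -0.2165, 0.2648]
tool_rot: [-0.0, -0.0, 1.0, 0.0]
contact_force: [1.1, -0.5, 0.2]
finger_gap: 0.0149
gripper_force: 48.8
```

drive_tool(increments=[[0,0.05,0.4,0,0,0],[0,0,0.4,0,0,0],[0,0,0.4,0,0,0],[0,0,0.4,0,0,0],[0,0,0.4,0,0,0],[0,0,0.4,0,0,0],[0,0,0,0,0,0],[0,0,0,0,0,0]])

```text
clock: 14.63
position: [0.439, -0.2159, 0.2405]
tool_rot: [-0.0, -0.0, 1.0, 0.0]
contact_force: [0.4, -0.9, -0.5]
finger_gap: 0.0149
gripper_force: 48.8
```

drive_tool(increments=[[0,0,0.5,0,0,0],[0,0,0.5,0,0,0],[0,0,0.5,0,0,0],[0,0,0.5,0,0,0],[0,0,0.5,0,0,0],[0,0,0.5,0,0,0],[0,0,0,0,0,0],[0,0,0.4,0,0,0],[0,0,0.4,0,0,0],[0,0,0.4,0,0,0],[0,0,0,0,0,0],[0,0,0,0,0,0]])

```text
clock: 15.63
position: [0.4389, -0.2158, 0.1985]
tool_rot: [-0.0, -0.0, 1.0, 0.0]
contact_force: [-0.4, 0.7, -0.6]
finger_gap: 0.0153
gripper_force: 48.8
```

drive_tool(increments=[[0,0,0.2,0,0,0],[0,0,0.2,0,0,0],[0,0,0.15,0,0,0],[0,0,0,0,0,0],[0,0,0,0,0,0]])

```text
clock: 16.05
position: [0.439, -0.2159, 0.1934]
tool_rot: [0.0, -0.0, 1.0, 0.0]
contact_force: [-0.7, -0.2, 0.2]
finger_gap: 0.0154
gripper_force: 48.8
```

drive_tool(increments=[[0,0,0.1,0,0,0],[0,0,0.1,0,0,0],[0,0,0,0,0,0],[0,0,0,0,0,0]])

```text
clock: 16.38
position: [0.4393, -0.2161, 0.1921]
tool_rot: [0.0, -0.0, 1.0, -0.0]
contact_force: [-1.4, 0.4, 5.3]
finger_gap: 0.0149
gripper_force: 49.2
```

drive_tool(increments=[[0,0,0.1,0,0,0],[0,0,0.1,0,0,0],[0,0,0,0,0,0],[0,0,0,0,0,0]])

```text
clock: 16.72
position: [0.4396, -0.2163, 0.191]
tool_rot: [0.001, -0.0, 1.0, -0.001]
contact_force: [-1.5, 1.2, 10.5]
finger_gap: 0.0151
gripper_force: 49.9
```

drive_tool(increments=[[0,0,0.1,0,0,0],[0,0,0.1,0,0,0],[0,0,0,0,0,0],[0,0,0,0,0,0]])

```text
clock: 17.05
position: [0.4399, -0.2165, 0.1902]
tool_rot: [0.002, -0.0, 1.0, -0.001]
contact_force: [-3.4, 2.5, 19.1]
finger_gap: 0.0153
gripper_force: 50.7
```

drive_tool(increments=[[0,0,0.1,0,0,0],[0,0,0,0,0,0],[0,0,0,0,0,0]])

```text
clock: 17.3
position: [0.4402, -0.2167, 0.1902]
tool_rot: [0.002, -0.0, 1.0, -0.001]
contact_force: [-3.5, 2.9, 23.5]
finger_gap: 0.0153
gripper_force: 51.3
```

drive_tool(increments=[[0,0,-0.2,0,0,0],[0,0,-0.15,0,0,0],[0,0,0,0,0,0],[0,0,0,0,0,0]])

```text
clock: 17.63
position: [0.4393, -0.2161, 0.1903]
tool_rot: [0.0, -0.0, 1.0, -0.0]
contact_force: [-1.1, 1.3, 7.0]
finger_gap: 0.0152
gripper_force: 49.4
```

drive_tool(increments=[[0,0,0,0,0,0],[0,0,0,0,0,0],[0,0,0,0,0,0],[0,0,0,0,0,0],[0,0,0,0,0,0],[0,0,0,0,0,0]], jaw=0)

```text
clock: 18.13
position: [0.439, -0.2159, 0.1896]
tool_rot: [-0.0, -0.0, 1.0, 0.0]
contact_force: [1.0, 0.1, -0.9]
finger_gap: 0.0429
gripper_force: 0.0
```

drive_tool(increments=[[0,0,-1,0,0,0],[0,0,-2,0,0,0],[0,0,-3,0,0,0],[0,0,-3,0,0,0],[0,0,-3,0,0,0],[0,2,0,0,0,0],[0,3.3,0,0,0,0],[0,3.3,0,0,0,0],[0,3.3,0,0,0,0],[1,3.3,0,0,0,0],[1,3.3,0,0,0,0],[1,3.3,0,0,0,0],[1,3.3,0,0,0,0],[1,3.3,0,0,0,0],[0,3.3,0,0,0,0],[0,3.3,0,0,0,0],[0,0,0,0,0,0],[0,0,0,0,0,0]])

```text
clock: 19.63
position: [0.3886, 0.1353, 0.3099]
tool_rot: [0.0, -0.002, 1.0, -0.0]
contact_force: [-0.3, -0.9, 0.1]
finger_gap: 0.0427
gripper_force: 0.0
```

```bash
python3 - <<'E'
from h import *
a=snapshot("scene");b=snapshot("top")
z=lambda im,x,y,w,h,k:cv2.resize(im[y:y+h,x:x+w],None,fx=k,fy=k,interpolation=cv2.INTER_CUBIC)
cv2.imwrite("pics/m6.png",np.vstack([z(a,255,145,130,65,6),cv2.resize(b[130:290,110:400],(780,209*1))[:209]]))
E
```

```text
(no output)
```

View pics/m6.png

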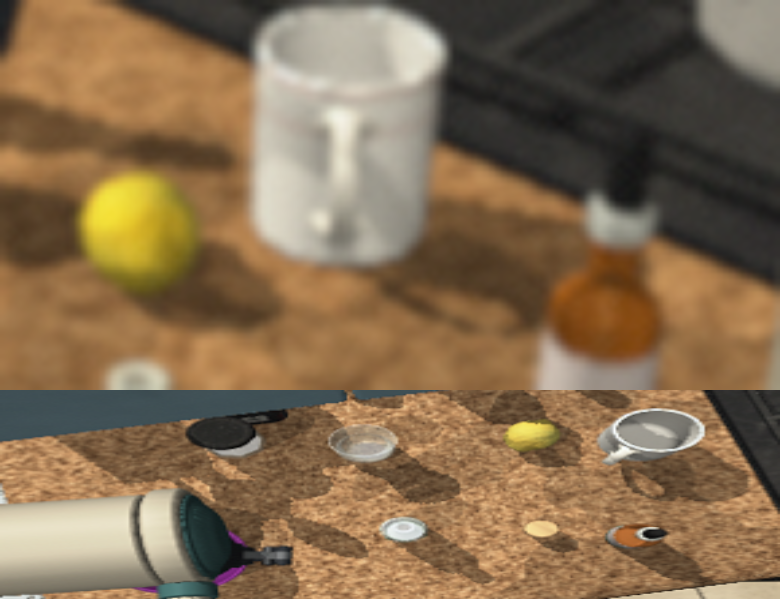

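The dropper is upright in the amber bottle, with its collar on the neck at crop (620,215). The depth matched the seat height, and at 23.5 N it stopped moving. Both bottles and the bystanders are in place, and the robot is clear of everything.

```bash
python3 -c "
from cell import *
print(finish_job())"
```

```text
the job is handed in; nothing more can be done
None
```

The job is handed in, with no verdict returned: the smaller cork is in the purple bowl and the dropper is pushed home in the amber bottle (23.5 N, no further travel), with both bottles upright and the glass, jar and lemon not moved.

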